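# Pack the condiment rack snug with its sliding stop

### The arm

A 7-joint arm with a two-finger parallel gripper is mounted at the origin on a cart in front of the work surface, level with it; the furniture and walls round the work are solid. World frame = base frame: x ahead of the robot, y to its left, z up, the work surface at z = 0. Lengths are in m, angles in rad, forces in N, time in s.
With the tool pointing down it reaches from about 0.425 to 0.95 m from the base axis. Payload 4.7 kg.
Tool frame: the origin (TCP) lies between the finger pads, 19 mm behind the fingertips; this is the grasp point; z points along the fingers, y is the line along which they close (so a half turn about z gives the same grasp; the last joint's range is limited). The gripper opens to 87 mm and grips with 3 to 60 N. Pads are 19 mm wide; open, the fingers measure 117 mm over their backs; the gripper's body (75 mm by 190 mm) begins 51 mm behind the grasp point.
Start: joints at [-1.284, 0.469, -0.049, 1.532, 0.024, 1.141, -0.082], TCP at [0.21, 0.642, 0.241] pointing down, gripper open.
Joint ranges: [-2.59, 2.59], [-0.33, 1.99], [-1.39, 1.29], [0.1, 2.45], [-1.04, 4.18], [0.21, 1.99], [-2.66, 2.66]. Speed limits (rad/s): [2.57, 2.57, 3.14, 3.14, 3.14, 3.14, 3.14].

### API

Orientations are given as a unit quaternion [w, x, y, z].
In Python, from plant import r gives the robot as it stands. The module is installed in compiled form; this text tells all that it offers.
- The arm moves only by the tool servo_tool, never from a script. Its argument "increments" is a list of rows, each a list of 5 numbers: the shift along the world's x, y, z each as a share of 0.1 m, from -1 to 1, then the turn about the world's z as a share of 30 degrees, from -1 to 1, then the closure, from 0 (fully open) to 1 (shut). In form: [[dx, dy, dz, roll, jaw], ...]. A call has exactly 5 rows; each row is the pose to reach, as a shift and turn from the pose commanded when the call began; what a row does not reach only later rows make up. A row lasts 1/8 s, in which the tool goes at most 62.5 mm and 10.7 degrees, less where a joint would pass 70% of its speed; a pose out of reach is approached as far as the arm can. A call with a number of a shift or a turn outside -1 to 1 is refused whole. A call with a gripper value outside its range is refused whole. The fingers move at their own pace and stop on an object; "grip_force" is the grip in N (left out, the last holds). Time passes only in rows, so rows that repeat a pose let the fingers close, or fill a call up. It gives the time, the measured TCP pose, the force, the opening and the grip force at its end, in the units of the state.
- r.sense(): the state, without advancing time (a new reading comes with each control period).
- r.get_image(name): name is "scene" or "top" or "wrist"; returns the picture (480x640x3 uint8, blue, green, red); there is no depth.
- r.camera_info(name): a dict with "fx", "fy", "cx", "cy" (pixels), "D" ([k1, k2, p1, p2, k3] as OpenCV has them; the pictures are not rectified), "T" (4x4, takes a point from camera to world coordinates). Camera axes: x right, y down, z forward; pixel columns grow to the right and rows downward; lengths in m; the calibration is good to about 2 mm. A picture is of the moment at which its call begins: read the wrist's pose just before it. camera_info takes no time and is no camera call; for the wrist camera it gives the pose at the moment of the call.
- r.hand_in(): hands the job in; it is judged then, once.
Trained networks look in the newest picture that a camera, given by its name, has taken for a name from the list of things; names that differ only in an ending like _2 or _b are one class to them, and where a whole thing is asked for, a point or a joint stands for the part that bears it (a point fixed in the world has none). Each returns a list of dicts, best first, with "confidence" (0 to 1); they miss things now and then, are a little off and sometimes report something else, mostly with a low value. They report only what shows in the picture. A call takes as long as a camera call. They do not tell look-alikes from the thing itself.
- r.spot_in(name, camera): "position" ([column, row] in pixels, amid what is visible of it).
- r.masks_of(name, camera): "pixels" (480x640 bool, what is visible of it) and "position" ([column, row] in pixels, amid what is visible of it).
- r.place_of(name, camera): "position" ([column, row] in pixels: a listed point, or the origin of a listed thing).
The state is a dict: "clock": time; "q": joint angles; "dq": joint speeds; "tau": joint torques, N m; "ee_pos": TCP position; "tool_rot": TCP orientation; "contact_force": force on the tool from outside, world axes, zero at the start; "ft_torque": the same for the moment, N m; "opening": opening from 0.0 (shut) to 1.0 (fully open); "gripper_force": force on a finger pad.
Only numpy, scipy, OpenCV 4.12 (cv2) and the standard library are available. Lean on these libraries where they do the work, as an engineer would, in place of code of your own. Each camera call takes 0.05 s, during which the arm holds its last target. There are 200 camera calls.

### The job

The two shakers and the tea box stand loose in the condiment rack. Reach in under the glass guard without knocking it, and slide the black stop by its red handle along its rail towards the sprung yellow end plate, until all three stand packed in one row and lightly clamped between the stop and that plate, so that nothing rattles. Feel for it: the plate should have given a little, but do not press hard; leave everything upright, let go, and leave the syrup jug and the glass where they are.

Things in the scene. Friction and masses are not known exactly. Their poses are not given: they have to be found in the camera images.
- rack: condiment rack, fixed: wooden base 148 x 330 x 12 mm; channel 50 mm wide, 322 mm long, between a front lip (top at z 28 mm) and a back fence (top at 57). Origin on the counter under the middle of the channel; y along the channel to the end plate, x to the back, z up; its open front (-x) faces the robot's left, its y points away from the robot. Channel floor at z 12 mm.
- guard: clear glass guard over the rack, fixed, 350 mm long; origin and axes as the rack. Underside at z 226 mm, stays at y +-150 mm under it at z 216; from x -101 mm (steel front rod) to +54, on rear posts (x +38). It overhangs the handle by 26 mm: a tool pointing straight down does not fit, one tilted about 40 degrees, wrist towards the rack's -x, does. A push over 8 N is a knock.
- end_frame: steel bracket at the channel's +y end (rack y 157 mm), fixed; origin on the channel floor, axes as the rack. It carries a stiff black carriage, set anywhere in 26 mm (not told), with the yellow sprung end plate (46 wide, 66 mm high): its free face is 38 to 64 mm from this origin towards -y. The plate gives 18 mm to +y: 2 N to start it, 8 N at the full 18 mm.
- stop: black sliding stop: a plate 46 wide, 79 high, 8 mm thick across the channel, with an arm over the front lip to its red handle. Origin in the pushing (+y) face, mid channel, on the channel floor; axes as the rack. Slides along rack y only, from y -140 to 0 mm, with about 6.5 N friction, and stays where left. It must never press a condiment with over 20 N.
- handle (a point): grip point in the stop's red upright handle, a fin 14 mm thick in y, 34 deep in x, 60 high (48 to 108 mm over the counter). The point is 86 mm over the counter, 75 mm in front of the stop's origin, 4 mm to -y of its pushing face, mid fin in x and y; axes as the rack. Nothing stands within 25 mm on either side of the fin in front of the lip.
- salt_shaker: glass shaker with white filling and grey top, 44 mm diameter, 90 mm high, standing in the channel; origin at the centre of its underside. 0.07 to 0.11 kg.
- sugar_shaker: glass shaker with grey-brown filling and grey top, 44 mm diameter, 90 mm high, standing in the channel; origin at the centre of its underside. 0.07 to 0.11 kg.
- tea_box: green cardboard tea box, 46 mm (x, across the channel) x 58 mm (y, along it) x 97 mm high, standing in the channel; origin at the centre of its underside. About 0.06 kg. The three stand in any order, with gaps, between the stop and the end plate; dragging all three along takes 1 to 3 N.
- syrup_jug: syrup pourer with black handle, 73 x 95 x 131 mm, a bystander at the right; origin at the centre of its underside
- tumbler: empty clear glass, 81 mm diameter, 91 mm high, a bystander at the left; origin at the centre of its underside
Mind the look-alikes: they are no part of the job. Leave any purple look-alike of the tea_box alone. What is shaped like the sugar_shaker but pink is not meant.

How it is judged:
At the end, for the whole second after the job is handed in: the three condiments stand upright (within 11 degrees) on the channel floor in one row, clamped: the row presses on the sprung end plate with more than 2.4 N and on the stop with more than 1 N, and the stop is at rest (contact force between any of salt_shaker, sugar_shaker, tea_box and end_frame above 2.4 N and contact force between any of salt_shaker, sugar_shaker, tea_box and stop above 1 N and angle between each of salt_shaker, sugar_shaker, tea_box's own z axis and vertical below 0.2 rad and horizontal distance between each of salt_shaker, sugar_shaker, tea_box and rack below 0.15 m and height (world z) of each of salt_shaker, sugar_shaker, tea_box below 0.02 m and linear speed of stop below 0.005 m/s); the robot touches nothing.
It fails at once if the stop presses on a condiment with more than 20 N (contact force between stop and salt_shaker above 20 N or contact force between stop and sugar_shaker above 20 N or contact force between stop and tea_box above 20 N).
It fails at once if a condiment tips more than 20 degrees (angle between any of salt_shaker, sugar_shaker, tea_box's own z axis and vertical above 0.35 rad).
It fails at once if the glass guard is knocked (more than 8 N) (contact force between anything else and guard above 8 N).
It fails at once if the syrup jug or the glass is moved more than 20 mm (distance of any of syrup_jug, tumbler from where it was at the start of the episode above 0.02 m).
It also fails if it takes over 48 s, if anything falls off the work surface, if the arm or the gripper's body presses on something with over 40 N, if the wrist force passes 120 N, or if a joint passes its speed limit or range.

## Working session

There is one attempt and no reset: what is moved stays moved. The work goes in short steps, Python scripts to look and compute and a tool call to move; the robot and the scene stay as the last step left them, time stands still between calls to the robot, and variables do not carry over. Pictures are saved under pics/ and viewed, at most 12 in all, crops included, and the job is handed in when it is done.

Besides the shell and the picture viewer there is one more tool, called after "Emit:" as name(argument=value, ...) on one line, values as JSON. servo_tool: Moves the arm, as the interface text tells. Its arguments: {"type":"object","properties":{"increments":{"type":"array"},"grip_force":{"type":"number"}},"required":["increments"]}

```bash
mkdir -p pics; cat > h.py <<'E'
import numpy as np, cv2
from plant import r
def ray(cam,px):
    c=r.camera_info(cam);K=np.array([[c['fx'],0,c['cx']],[0,c['fy'],c['cy']],[0,0,1]])
    u=cv2.undistortPoints(np.array([[px]],float),K,np.array(c['D']))[0,0]
    T=np.array(c['T']);d=T[:3,:3]@[u[0],u[1],1];return T[:3,3],d/np.linalg.norm(d)
def atz(cam,px,z):
    o,d=ray(cam,px);return o+d*(z-o[2])/d[2]
def proj(cam,P):
    c=r.camera_info(cam);K=np.array([[c['fx'],0,c['cx']],[0,c['fy'],c['cy']],[0,0,1]])
    Ti=np.linalg.inv(np.array(c['T']));P=np.atleast_2d(P)
    return cv2.projectPoints(P@Ti[:3,:3].T+Ti[:3,3],np.zeros(3),np.zeros(3),K,np.array(c['D']))[0][:,0]
def tri(rs):
    A=np.zeros((3,3));b=np.zeros(3)
    for o,d in rs:
        M=np.eye(3)-np.outer(d,d);A+=M;b+=M@o
    return np.linalg.solve(A,b)
E
python3 - <<'E'
from h import *
s=r.sense();print({k:np.round(v,3).tolist() for k,v in s.items()})
ims=[]
for cam in("scene","top"):
    im=r.get_image(cam);cv2.imwrite(f"pics/{cam}0.png",im)
    for n in("rack","guard","end_frame","stop","handle","salt_shaker","sugar_shaker","tea_box","syrup_jug","tumbler"):
        print(cam,n,[(np.round(d['position']).tolist(),round(d['confidence'],2)) for d in r.place_of(n,cam)[:3]])
    print(np.round(r.camera_info(cam)['T'],2).tolist())
print(r.sense()['clock'])
E
```

```text
{'clock': 0.0, 'q': [-1.284, 0.469, -0.049, 1.534, 0.024, 1.141, -0.082], 'dq': [-0.0, -0.001, -0.0, 0.001, -0.001, 0.003, 0.0], 'tau': [-0.0, -50.797, -0.081, -23.616, -0.061, 0.038, 0.0], 'ee_pos': [0.209, 0.641, 0.24], 'tool_rot': [-0.0, 0.157, 0.988, -0.001], 'contact_force': [-0.522, -0.339, -0.486], 'ft_torque': [-0.006, -0.035, -0.03], 'gripper_force': 0.0, 'opening': 1.0}
scene rack [([339.0, 224.0], 0.92)]
scene guard [([314.0, 206.0], 0.38)]
scene end_frame [([391.0, 261.0], 0.96)]
scene stop [([293.0, 192.0], 0.58)]
scene handle []
scene salt_shaker [([315.0, 201.0], 0.62), ([329.0, 220.0], 0.33), ([415.0, 152.0], 0.28)]
scene sugar_shaker [([356.0, 238.0], 0.7)]
scene tea_box [([332.0, 221.0], 0.9), ([268.0, 240.0], 0.79)]
scene syrup_jug [([170.0, 318.0], 0.78)]
scene tumbler [([415.0, 154.0], 0.95)]
[[0.52, 0.74, -0.43, 1.17], [0.85, -0.45, 0.27, -0.32], [0.01, -0.5, -0.86, 1.13], [0.0, 0.0, 0.0, 1.0]]
top rack [([304.0, 273.0], 0.56)]
top guard []
top end_frame []
top stop [([294.0, 314.0], 0.58)]
top handle [([262.0, 303.0], 0.82)]
top salt_shaker [([295.0, 294.0], 0.58)]
top sugar_shaker [([348.0, 211.0], 0.75)]
top tea_box [([349.0, 310.0], 0.9)]
top syrup_jug [([457.0, 319.0], 0.64)]
top tumbler [([193.0, 265.0], 0.92)]
[[0.37, -0.82, 0.44, 0.02], [-0.93, -0.32, 0.18, -0.24], [-0.01, -0.48, -0.88, 1.34], [0.0, 0.0, 0.0, 1.0]]
1.1
```

```bash
python3 - <<'E'
import cv2,numpy as np
a=cv2.imread("pics/scene0.png")[100:350,140:460];b=cv2.imread("pics/top0.png")[170:370,170:490]
cv2.imwrite("pics/s0.png",cv2.resize(a,None,fx=2.4,fy=2.4,interpolation=3));cv2.imwrite("pics/t0.png",cv2.resize(b,None,fx=2.5,fy=2.5,interpolation=3))
E
```

```text
(no output)
```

View pics/s0.png

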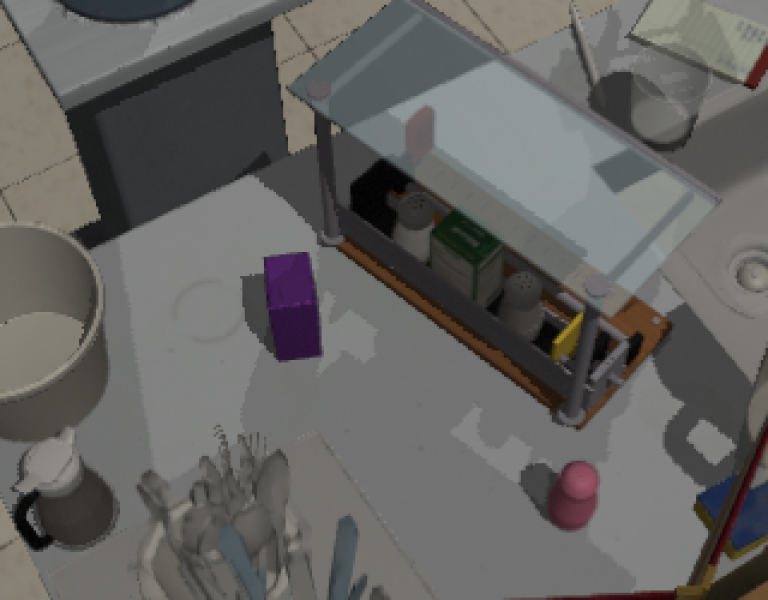

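View pics/t0.png

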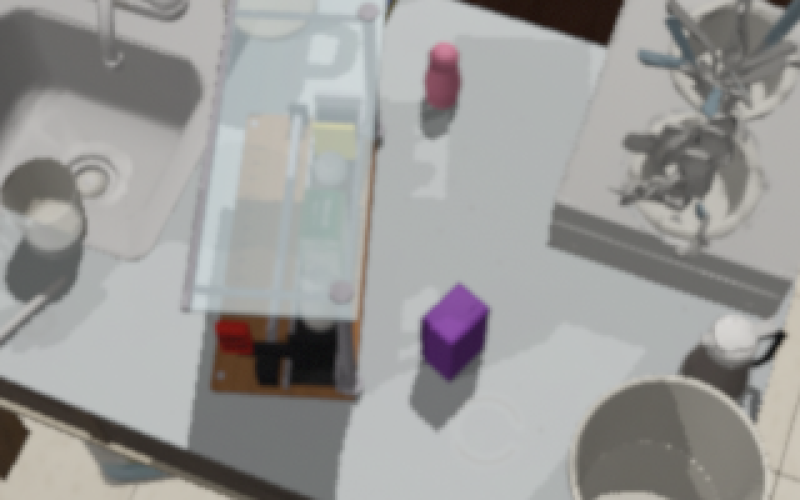

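The scene crop shows the row (stop → salt ≈(313,195), green tea ≈(333,208), sugar ≈(356,228), yellow plate ≈(377,240)), with the red handle at ≈(315,155). The purple box ≈(262,227) and the pink shaker ≈(379,305) stand outside the rack, so they are only look-alikes. The green box and the grey-brown shaker in the channel are the ones meant. The top crop shows the red handle at ≈(264,305).

```bash
python3 - <<'E'
from h import *
from scipy.optimize import least_squares
f=lambda a:np.round(a,3).tolist()
print("rack scene",f(atz("scene",[339,224],0)),"top",f(atz("top",[304,273],0)))
print("endf",f(atz("scene",[391,261],.012)))
for n,z in(("tea_box",.012),("salt_shaker",.012),("sugar_shaker",.012)):pass
print("salt",f(atz("scene",[315,201],.012)),"tea",f(atz("scene",[332,221],.012)),"sug",f(atz("scene",[356,238],.012)),"stop",f(atz("scene",[293,192],.012)),f(atz("top",[294,314],.012)))
print("tumbler",f(atz("scene",[415,154],0)),f(atz("top",[193,265],0)))
print("handle",f(tri([ray("scene",[315,155]),ray("top",[263,304])])),f(atz("top",[262,303],.086)))
# guard corners/wooden base corners from the crops (px = crop/scale+offset)
S=lambda p:[p[0]/2.4+140,p[1]/2.4+100];T=lambda p:[p[0]/2.5+170,p[1]/2.5+170]
for nm,p in(("front R",(720,200)),("rear near",(288,90)),("rear far",(612,300)),("front near",(405,0))):print("guard scene",nm,f(atz("scene",S(p),.229)))
for nm,p in(("front near",(183,308)),("rear near",(355,318))):print("guard top",nm,f(atz("top",T(p),.229)))
for nm,p in(("near front",(212,390)),("near rear",(355,396))):print("base top",nm,f(atz("top",T(p),.012)))
for nm,p in(("far front",(670,322)),("far rear",(580,425))):print("base scene",nm,f(atz("scene",S(p),.012)))
E
```

```text
rack scene [0.604, 0.093, 0.0] top [0.605, 0.072, 0.0]
endf [0.752, 0.136, 0.012]
salt [0.526, 0.074, 0.012] tea [0.595, 0.079, 0.012] sug [0.662, 0.101, 0.012] stop [0.477, 0.042, 0.012] [0.483, 0.048, 0.012]
tumbler [0.527, 0.371, 0.0] [0.518, 0.361, 0.0]
handle [0.456, 0.115, 0.082] [0.456, 0.116, 0.086]
guard scene front R [0.742, 0.231, 0.229]
guard scene rear near [0.458, -0.017, 0.229]
guard scene rear far [0.775, 0.098, 0.229]
guard scene front near [0.419, 0.123, 0.229]
guard top front near [0.412, 0.124, 0.229]
guard top rear near [0.458, -0.019, 0.229]
base top near front [0.417, 0.128, 0.012]
base top near rear [0.464, -0.009, 0.012]
base scene far front [0.729, 0.232, 0.012]
base scene far rear [0.774, 0.095, 0.012]
```

Emit:
servo_tool(increments=[[0.1, -0.25, 0, 0.1, 1], [0.2, -0.5, 0, 0.2, 1], [0.35, -0.75, 0, 0.3, 1], [0.5, -1, 0, 0.5, 1], [0.5, -1, 0, 0.5, 1]], grip_force=10)

```text
clock: 1.72
ee_pos: [0.2618, 0.5397, 0.2415]
tool_rot: [0.001, 0.029, 1.0, -0.0]
contact_force: [0.7, 0.3, 0.3]
opening: 0.52
gripper_force: 0.0
```

Emit:
servo_tool(increments=[[0.1, -0.25, 0, 0, 1], [0.2, -0.5, 0, 0, 1], [0.35, -0.75, 0, 0, 1], [0.5, -1, 0, 0, 1], [0.5, -1, 0, 0, 1]])

```text
clock: 2.35
ee_pos: [0.3107, 0.4407, 0.2415]
tool_rot: [0.0, 0.029, 1.0, 0.0]
contact_force: [-0.3, 0.4, -0.9]
opening: 0.017
gripper_force: 0.0
```

Emit:
servo_tool(increments=[[0.1, -0.25, 0, 0, 1], [0.2, -0.5, 0, 0, 1], [0.35, -0.75, 0, 0, 1], [0.5, -1, 0, 0, 1], [0.5, -1, 0, 0, 1]])

```text
clock: 2.98
ee_pos: [0.3602, 0.3416, 0.2415]
tool_rot: [0.0, 0.028, 1.0, 0.0]
contact_force: [-0.2, 0.3, -0.6]
opening: 0.006
gripper_force: 0.0
```

```bash
python3 - <<'E'
from h import *
s=r.sense();print({k:np.round(v,3).tolist() for k,v in s.items()})
a=r.get_image("scene");b=r.get_image("wrist")
print(np.round(r.camera_info("wrist")['T'],3).tolist())
cv2.imwrite("pics/m1.png",np.hstack([cv2.resize(a[0:300,100:640],(540,300)),cv2.resize(b,(260,195))[:, :] if 0 else cv2.copyMakeBorder(cv2.resize(b,(260,195)),0,105,0,0,0)]))
E
```

```text
{'clock': 2.975, 'q': [-0.847, 0.177, 0.004, 1.948, -0.001, 1.016, 0.671], 'dq': [-0.028, 0.008, -0.046, -0.013, -0.02, -0.006, -0.013], 'tau': [1.016, -33.007, 1.036, -21.772, 0.13, 0.136, 0.112], 'ee_pos': [0.36, 0.342, 0.241], 'tool_rot': [0.0, 0.028, 1.0, 0.0], 'contact_force': [-0.16, 0.299, -0.611], 'ft_torque': [0.008, -0.025, 0.024], 'gripper_force': 0.0, 'opening': 0.006}
[[0.052, 0.967, 0.249, 0.29], [0.999, -0.051, -0.012, 0.347], [0.001, 0.249, -0.969, 0.385], [0.0, 0.0, 0.0, 1.0]]
```

View pics/m1.png

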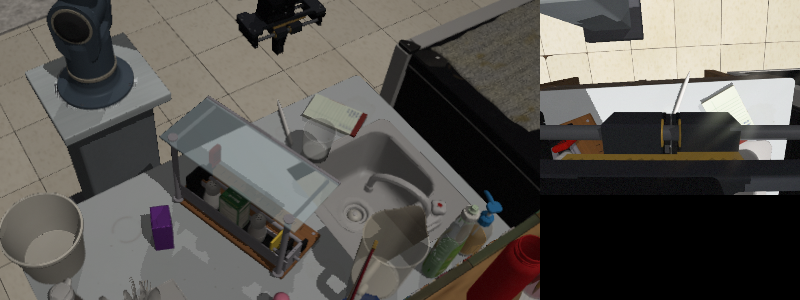

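```bash
python3 - <<'E'
from h import *
p=proj("scene",[[.36,.342,.241],[.36,.342,.222],[.36,.342,.292],[.36,.342,.392]]);print(p)
a=r.get_image("scene");c=a[0:110,300:480]
b=r.get_image("top")
d=b[150:420,100:400]
x=cv2.resize(c,None,fx=2.2,fy=2.2,interpolation=3);y=cv2.resize(d,None,fx=1.3,fy=1.3,interpolation=3)
o=np.zeros((max(x.shape[0],y.shape[0]),x.shape[1]+y.shape[1],3),np.uint8);o[:x.shape[0],:x.shape[1]]=x;o[:y.shape[0],x.shape[1]:]=y
cv2.imwrite("pics/m2.png",o);print(o.shape)
E
```

```text
[[377.12016583  45.07583004]
 [376.40343679  51.395195  ]
 [379.11766535  27.40277784]
 [383.36682965 -10.51146286]]
(351, 786, 3)
```

View pics/m2.png

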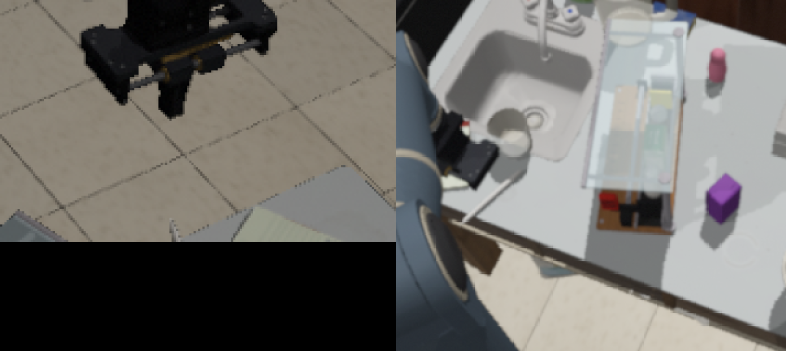

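The closed gripper is at ≈(377,45) in the scene image. Its wide crossbar body sits low, with a slim column above, and the tumbler is clear of it. The tool can't be tilted with these moves. Instead I'll keep it upright in front of the glass and reach one end of the low crossbar under the guard to push the handle.

Emit:
servo_tool(increments=[[0.05, -0.25, 0, 0, 1], [0.1, -0.5, 0, 0, 1], [0.15, -0.75, 0, 0, 1], [0.22, -0.98, 0, 0, 1], [0.22, -0.98, 0, 0, 1]])

```text
clock: 3.8
ee_pos: [0.3817, 0.2435, 0.2413]
tool_rot: [0.0, 0.028, 1.0, 0.0]
contact_force: [-0.7, 0.9, 0.2]
opening: 0.008
gripper_force: 0.0
```

```bash
python3 - <<'E'
from h import *
s=r.sense();print({k:np.round(v,3).tolist() for k,v in s.items()})
for p in([377.5,101],[390,137]):print("stick scene",np.round(atz("scene",p,0),3),np.round(atz("scene",p,.05),3))
for p in([195,285],[153,319]):print("stick top",np.round(atz("top",p,0),3),np.round(atz("top",p,.05),3))
o=np.array([.605,.087]);a=np.deg2rad(18.5);ey=np.array([np.cos(a),np.sin(a)]);ex=np.array([np.sin(a),-np.cos(a)])
P=lambda x,y,z:np.r_[o+x*ex+y*ey,z]
for cam in("scene","top"):
    im=r.get_image(cam)
    L=[[P(-.101,-.175,.226),P(-.101,.175,.226),P(.054,.175,.226),P(.054,-.175,.226)],[P(-.025,-.161,.012),P(-.025,.161,.012),P(.025,.161,.012),P(.025,-.161,.012)],[P(-.092,-.125,.108),P(-.058,-.125,.108),P(-.058,-.139,.108),P(-.092,-.139,.108)],[P(-.092,-.139,.048),P(-.058,-.139,.048),P(-.058,-.139,.108),P(-.092,-.139,.108)]]
    im=cv2.resize(im,None,fx=2,fy=2,interpolation=3)
    for q in L:cv2.polylines(im,[np.int32(proj(cam,np.array(q))*2)],True,(0,255,255),1)
    cv2.imwrite(f"pics/o_{cam}.png",im)
a=cv2.imread("pics/o_scene.png")[150:700,430:930];b=cv2.imread("pics/o_top.png")[300:850,360:760]
cv2.imwrite("pics/o.png",cv2.resize(np.hstack([a,b]),(800,489)))
E
```

```text
{'clock': 3.8, 'q': [-0.726, 0.101, 0.07, 2.039, -0.009, 1.001, 0.864], 'dq': [-0.02, 0.012, -0.036, -0.016, -0.016, -0.008, -0.01], 'tau': [0.863, -28.215, 1.027, -21.534, 0.13, 0.146, 0.103], 'ee_pos': [0.382, 0.243, 0.241], 'tool_rot': [0.0, 0.028, 1.0, 0.0], 'contact_force': [-0.666, 0.86, 0.21], 'ft_torque': [0.074, 0.026, -0.009], 'gripper_force': 0.0, 'opening': 0.008}
stick scene [0.327 0.392 0.   ] [0.364 0.361 0.05 ]
stick scene [0.448 0.348 0.   ] [0.48  0.319 0.05 ]
stick top [0.467 0.328 0.   ] [0.451 0.307 0.05 ]
stick top [0.341 0.385 0.   ] [0.329 0.362 0.05 ]
```

View pics/o.png

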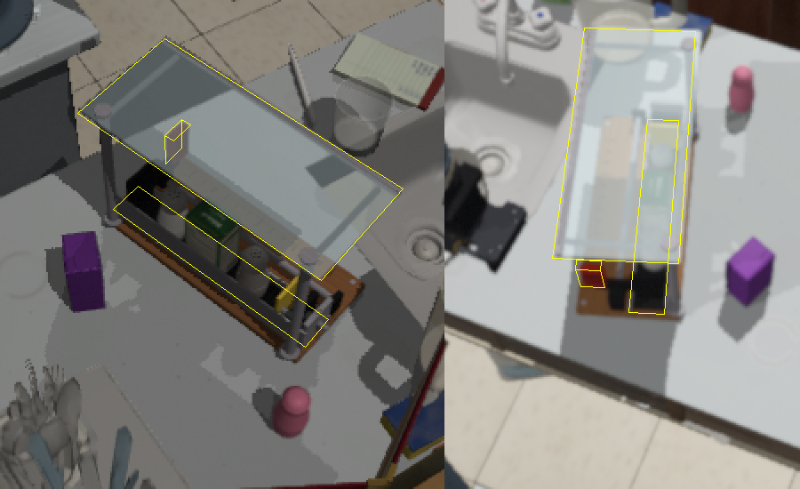

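The overlay fits the guard, channel and handle in both views. Next I descend clear of the guard's front edge.

Emit:
servo_tool(increments=[[0, 0, -0.25, 0, 1], [0, 0, -0.5, 0, 1], [0, 0, -0.75, 0, 1], [0, 0, -1, 0, 1], [0, 0, -1, 0, 1]])

```text
clock: 4.53
ee_pos: [0.3801, 0.2444, 0.1399]
tool_rot: [-0.002, 0.026, 1.0, -0.001]
contact_force: [-1.0, 0.1, 0.1]
opening: 0.007
gripper_force: 0.0
```

Emit:
servo_tool(increments=[[0, 0, -0.25, 0, 1], [0, 0, -0.5, 0, 1], [0, 0, -0.75, 0, 1], [0, 0, -1.0, 0, 1], [0, 0, -1.0, 0, 1]])

```text
clock: 5.15
ee_pos: [0.3811, 0.2443, 0.0409]
tool_rot: [-0.001, 0.026, 1.0, -0.0]
contact_force: [0.7, 0.6, 0.1]
opening: 0.002
gripper_force: 0.0
```

```bash
cat > st.py <<'E'
from h import *
s=r.sense();print({k:np.round(v,3).tolist() for k,v in s.items() if k not in('gripper_force','opening','dq')})
o=np.array([.605,.087]);a=np.deg2rad(18.5);ey=np.array([np.cos(a),np.sin(a)]);ex=np.array([np.sin(a),-np.cos(a)])
d=s['ee_pos'][:2]-o;f=np.array(s['contact_force'][:2]);print("rack x,y mm",np.round([d@ex*1e3,d@ey*1e3],1),"f x,y",np.round([f@ex,f@ey],1))
n=s['tool_rot'];print("yaw off",np.round(np.rad2deg(2*np.arctan2(n[2],n[1]))-90-108.5,1))
E
python3 st.py
```

```text
{'clock': 5.15, 'q': [-0.705, 0.416, 0.05, 2.219, -0.043, 0.509, 0.897], 'tau': [0.004, -35.457, 0.835, -12.301, -0.015, -0.035, 0.007], 'ee_pos': [0.381, 0.244, 0.041], 'tool_rot': [-0.001, 0.026, 1.0, -0.0], 'contact_force': [0.668, 0.597, 0.133], 'ft_torque': [-0.009, 0.025, -0.006]}
rack x,y mm [-220.2 -162.4] f x,y [-0.4  0.8]
yaw off -21.5
```

Emit:
servo_tool(increments=[[0.02, -0.05, -0.06, 0, 1], [0.03, -0.1, -0.06, 0, 1], [0.05, -0.15, -0.06, 0, 1], [0.08, -0.23, -0.06, 0, 1], [0.08, -0.23, -0.06, 0, 1]])

```text
clock: 5.78
ee_pos: [0.39, 0.2198, 0.0355]
tool_rot: [0.0, 0.028, 1.0, -0.0]
contact_force: [-0.6, 0.0, 0.2]
opening: 0.005
gripper_force: 0.0
```

```bash
python3 st.py; python3 - <<'E'
from h import *
a=r.get_image("scene");b=r.get_image("top")
x=cv2.resize(a[60:260,250:430],(450,500),interpolation=3);y=cv2.resize(b[200:400,160:300],(350,500),interpolation=3)
cv2.imwrite("pics/p1.png",np.hstack([x,y]))
E
```

```text
{'clock': 5.775, 'q': [-0.649, 0.421, 0.05, 2.234, -0.043, 0.487, 0.95], 'tau': [0.258, -36.628, 1.043, -12.075, 0.024, 0.09, 0.041], 'ee_pos': [0.39, 0.22, 0.035], 'tool_rot': [0.0, 0.028, 1.0, -0.0], 'contact_force': [-0.606, 0.029, 0.22], 'ft_torque': [0.053, -0.005, 0.021]}
rack x,y mm [-194.1 -161.8] f x,y [-0.2 -0.6]
yaw off -21.7
```

View pics/p1.png

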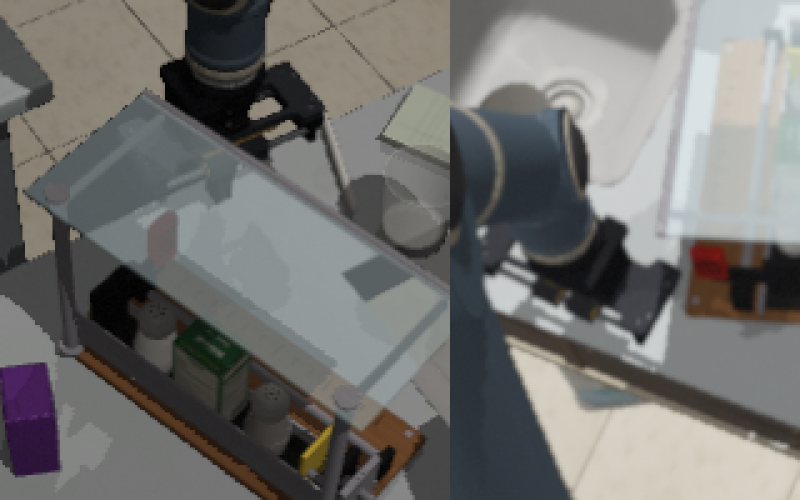

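The view shows the crossbar end about to pass under the glass edge, level with the red handle (scene ≈(315,155)). The wrist column is well in front of the front rod, so I continue.

Emit:
servo_tool(increments=[[0.02, -0.05, 0, 0, 1], [0.03, -0.1, 0, 0, 1], [0.05, -0.15, 0, 0, 1], [0.08, -0.23, 0, 0, 1], [0.08, -0.23, 0, 0, 1]])

```text
clock: 6.5
ee_pos: [0.3979, 0.1967, 0.0353]
tool_rot: [-0.0, 0.028, 1.0, -0.0]
contact_force: [-0.2, -0.2, -0.3]
opening: 0.005
gripper_force: 0.0
```

```bash
python3 st.py
```

```text
{'clock': 6.5, 'q': [-0.595, 0.417, 0.049, 2.242, -0.043, 0.483, 1.003], 'tau': [0.254, -36.266, 1.027, -11.962, 0.026, 0.09, 0.042], 'ee_pos': [0.398, 0.197, 0.035], 'tool_rot': [-0.0, 0.028, 1.0, -0.0], 'contact_force': [-0.225, -0.155, -0.269], 'ft_torque': [0.033, -0.035, -0.014]}
rack x,y mm [-169.8 -161.6] f x,y [ 0.1 -0.3]
yaw off -21.7
```

Emit:
servo_tool(increments=[[0.05, 0.02, 0, 0, 1], [0.1, 0.03, 0, 0, 1], [0.14, 0.05, 0, 0, 1], [0.19, 0.06, 0, 0, 1], [0.19, 0.06, 0, 0, 1]])

```text
clock: 7.12
ee_pos: [0.4145, 0.2031, 0.0346]
tool_rot: [-0.002, 0.028, 1.0, -0.001]
contact_force: [-4.7, -0.4, 0.4]
opening: 0.004
gripper_force: 0.0
```

```bash
python3 st.py
```

```text
{'clock': 7.125, 'q': [-0.586, 0.439, 0.049, 2.2, -0.045, 0.508, 1.013], 'tau': [0.443, -38.088, 1.498, -15.063, 0.511, -0.88, 0.38], 'ee_pos': [0.415, 0.203, 0.035], 'tool_rot': [-0.002, 0.028, 1.0, -0.001], 'contact_force': [-4.743, -0.394, 0.425], 'ft_torque': [-0.169, 0.712, -0.405]}
rack x,y mm [-170.6 -143.8] f x,y [-1.1 -4.6]
yaw off -21.7
```

Contact at lever ≈86 mm, so it is the handle. I keep pushing steadily.

Emit:
servo_tool(increments=[[0.06, 0.02, 0, 0, 1], [0.12, 0.04, 0, 0, 1], [0.18, 0.06, 0, 0, 1], [0.24, 0.08, 0, 0, 1], [0.28, 0.09, 0, 0, 1]])

```text
clock: 7.75
ee_pos: [0.442, 0.2118, 0.0345]
tool_rot: [-0.003, 0.028, 1.0, -0.001]
contact_force: [-6.6, -0.7, 2.0]
opening: 0.004
gripper_force: 0.0
```

```bash
python3 st.py; python3 - <<'E'
from h import *
a=r.get_image("scene");b=r.get_image("top")
x=cv2.resize(a[60:260,250:430],(450,500),interpolation=3);y=cv2.resize(b[200:400,160:300],(350,500),interpolation=3)
cv2.imwrite("pics/p2.png",np.hstack([x,y]))
E
```

```text
{'clock': 7.75, 'q': [-0.572, 0.471, 0.05, 2.136, -0.046, 0.542, 1.027], 'tau': [0.398, -40.316, 1.674, -16.584, 0.694, -1.43, 0.561], 'ee_pos': [0.442, 0.212, 0.034], 'tool_rot': [-0.003, 0.028, 1.0, -0.001], 'contact_force': [-6.621, -0.733, 1.989], 'ft_torque': [-0.306, 0.926, -0.574]}
rack x,y mm [-170. -115.] f x,y [-1.4 -6.5]
yaw off -21.7
```

View pics/p2.png

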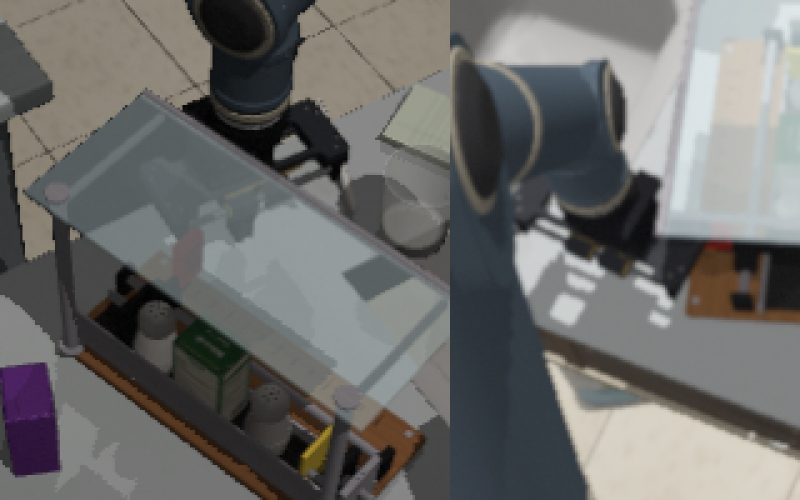

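The scene shows the red handle has moved to ≈(325,163), with the stop just behind the salt shaker. I back off and square the crossbar so its left end stays clear of the tumbler at the end.

Emit:
servo_tool(increments=[[-0.17, -0.05, 0, 0, 1], [-0.36, -0.12, 0, 0.15, 1], [-0.36, -0.12, 0, 0.35, 1], [-0.36, -0.12, 0, 0.6, 1], [-0.36, -0.12, 0, 0.72, 1]])

```text
clock: 8.48
ee_pos: [0.4092, 0.201, 0.0354]
tool_rot: [0.001, -0.162, 0.987, 0.0]
contact_force: [-0.5, -0.9, 0.4]
opening: 0.004
gripper_force: 0.0
```

Emit:
servo_tool(increments=[[0.04, 0.01, 0, 0, 1], [0.08, 0.03, 0, 0, 1], [0.12, 0.04, 0, 0, 1], [0.16, 0.05, 0, 0, 1], [0.16, 0.05, 0, 0, 1]])

```text
clock: 9.1
ee_pos: [0.4225, 0.2048, 0.0345]
tool_rot: [-0.003, -0.159, 0.987, -0.001]
contact_force: [-4.9, -1.1, -0.1]
opening: 0.002
gripper_force: 0.0
```

```bash
python3 st.py
```

```text
{'clock': 9.1, 'q': [-0.499, 0.449, -0.051, 2.178, 0.043, 0.521, 1.308], 'tau': [0.268, -39.2, 0.466, -15.817, 0.577, -0.991, 0.408], 'ee_pos': [0.422, 0.205, 0.035], 'tool_rot': [-0.003, -0.159, 0.987, -0.001], 'contact_force': [-4.851, -1.102, -0.125], 'ft_torque': [-0.143, 0.696, -0.484]}
rack x,y mm [-169.6 -135.7] f x,y [-0.5 -4.9]
yaw off -0.2
```

Emit:
servo_tool(increments=[[0.05, 0.02, 0, 0, 1], [0.1, 0.03, 0, 0, 1], [0.15, 0.05, 0, 0, 1], [0.2, 0.07, 0, 0, 1], [0.24, 0.08, 0, 0, 1]])

```text
clock: 9.72
ee_pos: [0.4457, 0.2121, 0.0344]
tool_rot: [-0.004, -0.159, 0.987, -0.001]
contact_force: [-8.6, -2.3, 3.6]
opening: 0.006
gripper_force: 0.0
```

```bash
python3 st.py; python3 - <<'E'
from h import *
a=r.get_image("scene")
cv2.imwrite("pics/p3.png",cv2.resize(a[100:270,280:430],None,fx=3.5,fy=3.5,interpolation=3))
E
```

```text
{'clock': 9.725, 'q': [-0.489, 0.476, -0.05, 2.123, 0.042, 0.551, 1.32], 'tau': [0.106, -40.337, 0.401, -17.32, 0.75, -1.664, 0.647], 'ee_pos': [0.446, 0.212, 0.034], 'tool_rot': [-0.004, -0.159, 0.987, -0.001], 'contact_force': [-8.559, -2.33, 3.649], 'ft_torque': [-0.486, 0.989, -0.642]}
rack x,y mm [-169.2 -111.4] f x,y [-0.5 -8.9]
yaw off -0.2
```

View pics/p3.png

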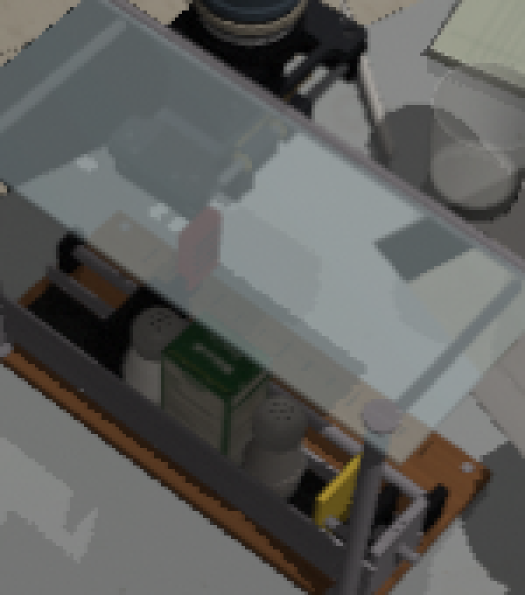

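The row is packed: stop, salt, tea and sugar touch, and a gap to the yellow plate remains at scene ≈(365,235). I continue in small steps, feeling for the rise.

Emit:
servo_tool(increments=[[0.02, 0.005, 0, 0, 1], [0.04, 0.01, 0, 0, 1], [0.06, 0.02, 0, 0, 1], [0.08, 0.025, 0, 0, 1], [0.1, 0.03, 0, 0, 1]])

```text
clock: 10.4
ee_pos: [0.4554, 0.2152, 0.0343]
tool_rot: [-0.004, -0.159, 0.987, -0.001]
contact_force: [-8.2, -1.5, 3.3]
opening: 0.002
gripper_force: 0.0
```

```bash
python3 st.py
```

```text
{'clock': 10.4, 'q': [-0.485, 0.487, -0.049, 2.1, 0.042, 0.563, 1.326], 'tau': [0.16, -41.323, 0.413, -17.672, 0.766, -1.647, 0.657], 'ee_pos': [0.455, 0.215, 0.034], 'tool_rot': [-0.004, -0.159, 0.987, -0.001], 'contact_force': [-8.242, -1.496, 3.346], 'ft_torque': [-0.451, 0.984, -0.669]}
rack x,y mm [-169.  -101.2] f x,y [-1.2 -8.3]
yaw off -0.2
```

Emit:
servo_tool(increments=[[0.02, 0.005, 0, 0, 1], [0.03, 0.01, 0, 0, 1], [0.05, 0.015, 0, 0, 1], [0.06, 0.02, 0, 0, 1], [0.08, 0.025, 0, 0, 1]])

```text
clock: 11.02
ee_pos: [0.4633, 0.2177, 0.0343]
tool_rot: [-0.004, -0.159, 0.987, -0.001]
contact_force: [-8.7, -2.7, 3.0]
opening: 0.006
gripper_force: 0.0
```

```bash
python3 st.py
```

```text
{'clock': 11.025, 'q': [-0.482, 0.497, -0.049, 2.081, 0.041, 0.573, 1.33], 'tau': [0.137, -42.121, 0.399, -17.872, 0.769, -1.641, 0.654], 'ee_pos': [0.463, 0.218, 0.034], 'tool_rot': [-0.004, -0.159, 0.987, -0.001], 'contact_force': [-8.658, -2.702, 3.016], 'ft_torque': [-0.432, 1.023, -0.715]}
rack x,y mm [-168.9  -92.9] f x,y [-0.2 -9.1]
yaw off -0.2
```

Emit:
servo_tool(increments=[[0.01, 0.005, 0, 0, 1], [0.02, 0.008, 0, 0, 1], [0.03, 0.012, 0, 0, 1], [0.045, 0.015, 0, 0, 1], [0.06, 0.02, 0, 0, 1]])

```text
clock: 11.65
ee_pos: [0.4694, 0.2196, 0.0343]
tool_rot: [-0.004, -0.159, 0.987, -0.001]
contact_force: [-8.7, -1.8, 2.6]
opening: 0.009
gripper_force: 0.0
```

```bash
python3 st.py; python3 - <<'E'
from h import *
a=r.get_image("scene")
cv2.imwrite("pics/p4.png",cv2.resize(a[160:270,300:420],None,fx=5,fy=5,interpolation=3))
E
```

```text
{'clock': 11.65, 'q': [-0.48, 0.504, -0.048, 2.067, 0.041, 0.58, 1.333], 'tau': [-0.065, -42.549, 0.165, -18.081, 0.717, -1.67, 0.677], 'ee_pos': [0.469, 0.22, 0.034], 'tool_rot': [-0.004, -0.159, 0.987, -0.001], 'contact_force': [-8.727, -1.817, 2.556], 'ft_torque': [-0.521, 0.964, -0.658]}
rack x,y mm [-168.8  -86.5] f x,y [-1.  -8.9]
yaw off -0.2
```

View pics/p4.png

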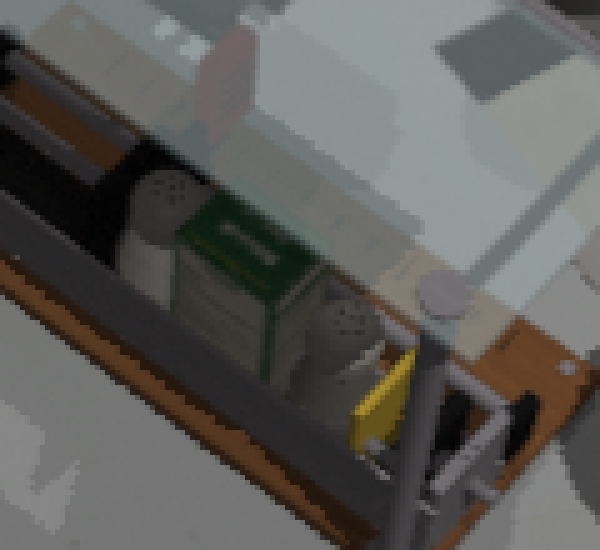

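The sugar shaker is now almost at the yellow plate, with a gap of about 5–10 mm near crop (350,400).

Emit:
servo_tool(increments=[[0.01, 0.005, 0, 0, 1], [0.02, 0.008, 0, 0, 1], [0.03, 0.012, 0, 0, 1], [0.04, 0.013, 0, 0, 1], [0.05, 0.017, 0, 0, 1]])

```text
clock: 12.32
ee_pos: [0.4738, 0.221, 0.0342]
tool_rot: [-0.005, -0.159, 0.987, -0.001]
contact_force: [-9.7, -1.7, 3.2]
opening: 0.004
gripper_force: 0.0
```

```bash
python3 st.py
```

```text
{'clock': 12.325, 'q': [-0.479, 0.509, -0.048, 2.055, 0.041, 0.587, 1.334], 'tau': [-0.063, -42.516, 0.169, -19.054, 0.842, -2.065, 0.834], 'ee_pos': [0.474, 0.221, 0.034], 'tool_rot': [-0.005, -0.159, 0.987, -0.001], 'contact_force': [-9.706, -1.682, 3.171], 'ft_torque': [-0.645, 1.204, -0.856]}
rack x,y mm [-168.7  -81.9] f x,y [-1.5 -9.7]
yaw off -0.2
```

Emit:
servo_tool(increments=[[0.01, 0.003, 0, 0, 1], [0.015, 0.005, 0, 0, 1], [0.02, 0.007, 0, 0, 1], [0.03, 0.01, 0, 0, 1], [0.04, 0.013, 0, 0, 1]])

```text
clock: 12.95
ee_pos: [0.4775, 0.2222, 0.0342]
tool_rot: [-0.005, -0.158, 0.987, -0.001]
contact_force: [-9.8, -2.9, 4.9]
opening: 0.007
gripper_force: 0.0
```

```bash
python3 st.py
```

```text
{'clock': 12.95, 'q': [-0.477, 0.514, -0.048, 2.046, 0.04, 0.593, 1.336], 'tau': [0.001, -42.381, 0.231, -19.308, 0.893, -2.225, 0.899], 'ee_pos': [0.477, 0.222, 0.034], 'tool_rot': [-0.005, -0.158, 0.987, -0.001], 'contact_force': [-9.761, -2.879, 4.944], 'ft_torque': [-0.753, 1.196, -0.885]}
rack x,y mm [-168.6  -78.1] f x,y [ -0.4 -10.2]
yaw off -0.3
```

The plate has started to give (torque signals up by about 30%). Now 5 mm more.

Emit:
servo_tool(increments=[[0.01, 0.003, 0, 0, 1], [0.02, 0.006, 0, 0, 1], [0.03, 0.01, 0, 0, 1], [0.04, 0.013, 0, 0, 1], [0.05, 0.016, 0, 0, 1]])

```text
clock: 13.58
ee_pos: [0.4818, 0.2235, 0.0341]
tool_rot: [-0.006, -0.158, 0.987, -0.001]
contact_force: [-12.5, -2.8, 5.4]
opening: 0.01
gripper_force: 0.0
```

```bash
python3 st.py; python3 - <<'E'
from h import *
a=r.get_image("scene")
cv2.imwrite("pics/p5.png",cv2.resize(a[100:270,280:430],None,fx=3.5,fy=3.5,interpolation=3))
E
```

```text
{'clock': 13.575, 'q': [-0.476, 0.519, -0.048, 2.035, 0.04, 0.6, 1.338], 'tau': [0.058, -42.523, 0.301, -20.04, 1.006, -2.521, 1.014], 'ee_pos': [0.482, 0.224, 0.034], 'tool_rot': [-0.006, -0.158, 0.987, -0.001], 'contact_force': [-12.523, -2.819, 5.396], 'ft_torque': [-0.843, 1.46, -1.02]}
rack x,y mm [-168.6  -73.5] f x,y [ -1.3 -12.8]
yaw off -0.3
```

View pics/p5.png

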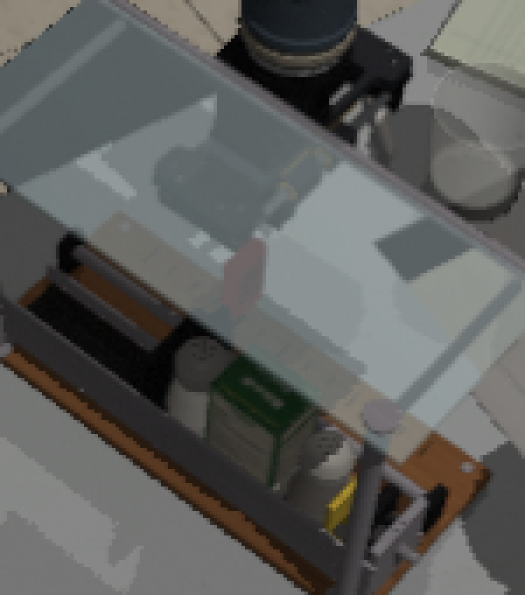

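The row stands upright and packed against the yellow plate (scene ≈(377,242)), and the push is about 4 N above the sliding level. That is clamped, so I back off and pull out.

Emit:
servo_tool(increments=[[-0.05, -0.02, 0, 0, 1], [-0.1, -0.03, 0, 0, 1], [-0.2, -0.07, 0, 0, 1], [-0.3, -0.1, 0, 0, 1], [-0.3, -0.1, 0, 0, 1]])

```text
clock: 14.25
ee_pos: [0.4556, 0.2154, 0.0353]
tool_rot: [-0.0, -0.161, 0.987, -0.0]
contact_force: [0.3, 0.5, -0.3]
opening: -0.0
gripper_force: 0.0
```

Emit:
servo_tool(increments=[[-0.05, 0.15, 0, 0, 1], [-0.1, 0.3, 0, 0, 1], [-0.15, 0.45, 0, 0, 1], [-0.2, 0.6, 0, 0, 1], [-0.2, 0.6, 0, 0, 1]])

```text
clock: 14.88
ee_pos: [0.4359, 0.2777, 0.0353]
tool_rot: [0.0, -0.162, 0.987, 0.0]
contact_force: [0.5, -1.0, -0.6]
opening: 0.001
gripper_force: 0.0
```

```bash
python3 st.py; python3 - <<'E'
from h import *
a=r.get_image("scene")
b=cv2.imread("pics/p5.png")[:,:]
x=cv2.resize(a[100:270,280:430],None,fx=3.5,fy=3.5,interpolation=3)
cv2.imwrite("pics/p6.png",x)
print("diff in channel",np.abs(x[300:560,60:420].astype(int)-b[300:560,60:420]).mean())
for n in("tumbler","syrup_jug"):print(n,[(np.round(d['position']).tolist(),round(d['confidence'],2)) for d in r.place_of(n,"scene")[:1]])
E
```

```text
{'clock': 14.875, 'q': [-0.61, 0.498, -0.049, 2.075, 0.042, 0.569, 1.209], 'tau': [-0.653, -42.544, -0.355, -14.122, -0.044, 0.056, -0.066], 'ee_pos': [0.436, 0.278, 0.035], 'tool_rot': [0.0, -0.162, 0.987, 0.0], 'contact_force': [0.517, -0.974, -0.555], 'ft_torque': [0.038, 0.015, 0.008]}
rack x,y mm [-234.5  -99.8] f x,y [1.1 0.2]
yaw off 0.2
diff in channel 1.1348290598290598
tumbler [([416.0, 150.0], 0.63)]
syrup_jug [([169.0, 318.0], 0.96)]
```

View pics/p6.png

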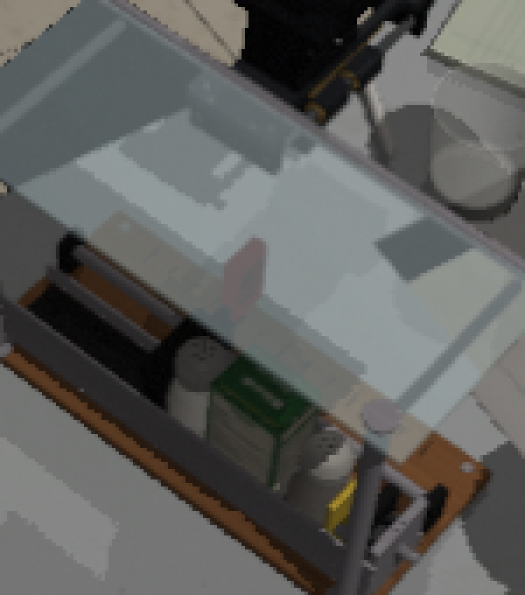

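After release nothing in the channel shifted (handle ≈(349,178), row and plate as before), and the tool is free. I hand in.

```bash
python3 -c "
from plant import r
print(r.hand_in())"
```

```text
the job is handed in; nothing more can be done
None
```

The job is handed in, though no verdict came back: all three condiments stand upright, packed and lightly clamped between the stop and the sprung plate (plate load estimated at about 4 N). The arm is clear, and the glass guard, jug and tumbler show no sign of being touched or moved.

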